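# Lock a stop screw: hold the lower nut with a spanner, nip up the lever nut

### The job

Slide the loose open-ended spanner onto the lower nut of the jig, fully home but without ramming it, its handle along the narrow arm of the base on the open side of the upright pin, and let go of it. Then push the lever of the upper nut clockwise (seen from above) until it comes up firmly tight, about one newton metre, with the spanner's handle bearing on the pin so that the lower nut keeps its place; do not overstrain it. Leave the spanner on the nut and the lever where it is, and disturb nothing else.

Things in the scene. Friction and masses are not known exactly. Their poses are not given: they have to be found in the camera images.
- jig_base: Grey jig base fixed to the bench: plate 110 x 110 mm, 14 mm thick, with a 52 mm wide arm of that thickness running along its -x to x = -180 mm. Origin: centre of the plate's underside, on the axis of a 24 mm threaded stud that stands up to 82 mm above the bench; z up.
- stop_pin: Upright steel pin, 13 mm across, 30 mm tall, on the arm at x = -155, y = +23.5 mm in the jig base's frame. Origin: centre of its foot, 14 mm above the bench (the arm's top). The spanner's handle goes on its -y side: lying on the jig base's x axis, the 20 mm handle leaves a 7 mm gap to the pin, and swings clockwise from above onto it.
- lower_nut: Steel hexagon nut, 36 mm across flats, 17 mm high, on the base plate. Turns under 0.08 N m, so the upper nut drags it round unless held. Origin: on the stud axis at the plate's top, 14 mm above the bench; z up; x points to a corner, y across two flats: slide the spanner on with its x along this x, which starts within 5 degrees of the jig base's x.
- nut_corner (a point): The top of the lower nut's corner on its own x axis, 20.8 mm from the stud axis, 31 mm above the bench.
- lever_nut: Upper (jam) nut, dark steel, 34 to 50 mm above the bench, with a 12 mm round lever along its x. Origin: on the stud axis, 34 mm above the bench; z up. It turns clockwise from above against 0.25 N m of friction for 0.4 to 1.05 rad, then stiffens quickly (some 20 to 30 N m per rad). The angle where it tightens varies and must be felt. It stays where left.
- lever_end (a point): Centre of the black 21 mm ball at the lever's end, 106 mm from the stud axis and 59 mm above the bench. The lever's middle line rises from 45 mm above the bench at 30 mm from the axis to 58 mm at 100 mm.
- spanner_38: Loose flat open spanner, 13 mm thick, 0.25 to 0.42 kg. Origin: centre of the mouth, underside; x points out of the mouth; the handle, 20 mm wide, is free from x = -60 to -190 mm. Mouth 38 mm wide, lips to x = +25 mm, bottom 23 mm behind the origin; head up to 66 mm wide. Fully on the nut its origin is within 3 mm of the stud axis; it goes on from the side, lying on the plate.
- wing_bolt: Bystander: steel wing bolt lying, 69 mm long. Origin: centre of its underside.
- core_3: Bystander: small stepped sand core, 44 mm across, 55 mm tall. Origin: centre of its underside.
- core_5: Bystander: short bulbous sand core, 48 mm across, 50 mm tall. Origin: centre of its underside.

How it is judged:
On the way, in this order (a step that is already met when the one before it is completed fails the run):
1. the spanner sits on the lower nut and is let go (distance between spanner_38 and lower_nut below 0.006 m and contact force between the fingers and spanner_38 below 0.3 N), for 0.2 s.
2. the lever is pushed tight (about 0.6 N m or more) while the free spanner bears on the pin with more than 4 N (contact force between spanner_38 and stop_pin above 4 N and contact force between any of the fingers, the arm and lever_nut above 4 N and contact force between the fingers and spanner_38 below 0.3 N and distance of lever_end from where it was at the start of the episode above 0.025 m), for 0.15 s.
At the end, for the whole second after the job is handed in: The spanner lies on the lower nut (its mouth's centre within 8 mm of the nut's origin), the lower nut has turned less than about 23 degrees (its corner moved less than 8.5 mm), the lever's end stands more than 25 mm from where it started, and spanner and lever are at rest (distance between spanner_38 and lower_nut below 0.008 m and distance of nut_corner from where it was at the start of the episode below 0.0085 m and distance of lever_end from where it was at the start of the episode above 0.025 m and linear speed of spanner_38 below 0.02 m/s and angular speed of lever_nut below 0.1 rad/s); the robot touches nothing.
It fails at once if the nuts are overstrained: the spanner bears on the pin with more than 13 N (about 2 N m) (contact force between spanner_38 and stop_pin above 13 N).
It fails at once if the lower nut is turned out of its place (its corner moves more than 8.5 mm, about 23 degrees) (distance of nut_corner from where it was at the start of the episode above 0.0085 m).
It fails at once if a bystander is moved more than 20 mm (distance of any of core_3, wing_bolt, core_5 from where it was at the start of the episode above 0.02 m).
It fails at once if the held spanner is rammed against the lower nut with more than 40 N (contact force between the fingers and spanner_38 above 1 N and contact force between spanner_38 and lower_nut above 40 N).
It also fails if it takes over 61 s, if anything falls off the work surface, if the arm or the gripper's body presses on something with over 40 N, if the wrist force passes 120 N, or if a joint passes its speed limit or range.

### The arm

A 6-joint arm with a two-finger parallel gripper is mounted at the origin on the work surface; the furniture and walls round the work are solid. World frame = base frame: x ahead of the robot, y to its left, z up, the work surface at z = 0. Lengths are in m, angles in rad, forces in N, time in s.
With the tool pointing down it reaches from about 0.3 to 0.875 m from the base axis. Payload 6.4 kg.
Tool frame: the origin (TCP) lies at the very end of the fingers, on their centre line; the grasp point (between the pads) lies behind it (ctrl.grip_point_offset is the z of the grasp point in the tool frame, in m); z points along the fingers, y is the direction in which the jaws open and shut (so a half turn about z gives the same grasp; the last joint's range is limited). The gripper opens to 88 mm and grips with 3 to 60 N. Pads are 18 mm wide; open, the fingers measure 123 mm over their backs; the gripper's body (75 mm by 187 mm) begins 45 mm behind the grasp point.
Start: joints at [1.103, 0.181, 1.607, -0, 1.354, -0.206], TCP at [0.149, 0.555, 0.239] pointing down, gripper open.
Joint ranges: [-2.99, 2.99], [-0.89, 2.07], [0.3, 2.58], [-1.14, 4.28], [0, 2.63], [-3.12, 3.12]. Speed limits (rad/s): [2.57, 2.57, 3.01, 3.14, 3.14, 3.14].

### API

Orientations are given as a unit quaternion [w, x, y, z].
In Python, from plant import ctrl gives the robot as it stands.
- The arm moves only by the tool apply_moves, never from a script. Its argument "rows" is a list of rows, each an object with "slide": the shift along the tool's x, y, z in cm, a list of three; "rotation": the turn, a rotation vector about the tool's x, y, z in rad, a list of three. In form: [{"slide": [dx, dy, dz], "rotation": [rx, ry, rz]}, ...]. A call has 1 to 20 rows; each row is the pose to reach, as a shift and turn from the pose measured when the call began, along the tool's axes at that moment; what a row does not reach only later rows make up. A row lasts 1/8 s, in which the tool goes at most 62.5 mm and 10.7 degrees, less where a joint would pass 70% of its speed; a pose out of reach is approached as far as the arm can. A call with a gripper value outside its range is refused whole. "grip" is the closure, from 0 (fully open) to 1 (shut), set as the call begins (left out, the last holds). The fingers move at their own pace and stop on an object; "force" is the grip in N (left out, the last holds). Time passes only in rows, so rows that repeat a pose let the fingers close. It gives the time, the measured TCP pose, the force and the opening at its end, in the units of the state.
- ctrl.observe(): the state, without advancing time (a new reading comes with each control period).
- ctrl.camera(name): name is "side" or "top"; returns the picture (480x640x3 uint8, blue, green, red); there is no depth.
- ctrl.calibration(name): a dict with "camera_matrix" (3x3 intrinsics, pixels), "R" (3x3) and "t" (3): a world point X has camera coordinates R X + t. Camera axes: x right, y down, z forward; pixel columns grow to the right and rows downward; lengths in m; the calibration is good to about 2 mm. A picture is of the moment at which its call begins. calibration takes no time and is no camera call.
- ctrl.hand_in(): hands the job in, once; it reports no verdict.
The state is a dict: "t": time; "qpos": joint angles; "qvel": joint speeds; "joint_torque": joint torques, N m; "position": TCP position; "ee_rot": TCP orientation; "contact_force": force on the tool from outside, world axes, zero at the start; "ft_torque": the same for the moment, N m; "gripper_width": finger opening in m.
Only numpy, scipy, OpenCV 4.12 (cv2) and the standard library are available. Lean on these libraries where they do the work, as an engineer would, in place of code of your own. Each camera call takes 0.05 s, during which the arm holds its last target. There are 200 camera calls.

## Working session

There is one attempt and no reset: what is moved stays moved. The work goes in short steps, Python scripts to look and compute and a tool call to move; the robot and the scene stay as the last step left them, time stands still between calls to the robot, and variables do not carry over. Pictures are saved under pics/ and viewed, about 8 in all and at most 12, crops included, and the job is handed in when it is done.

Besides the shell and the picture viewer there is one more tool, called by a JSON object that holds its "api" and its "payload", one argument or row to a line. apply_moves: Moves the arm, as the interface text tells. Its arguments: {"type":"object","properties":{"rows":{"type":"array","items":{"type":"object","properties":{"slide":{"type":"array","items":{"type":"number"}},"rotation":{"type":"array","items":{"type":"number"}}}}},"grip":{"type":"number"},"force":{"type":"number"}},"required":["rows"]}

```bash
ls; mkdir -p pics; python3 - <<'E'
from plant import ctrl
import cv2
for n in("top","side"):
    cv2.imwrite(f"pics/{n}0.png",ctrl.camera(n)); c=ctrl.calibration(n)
    print(n,c["camera_matrix"],c["R"],c["t"])
print(ctrl.observe(), ctrl.grip_point_offset)
E
```

```text
pics
top [[467.66083892   0.         316.87798605]
 [  0.         467.66083892 248.4048728 ]
 [  0.           0.           1.        ]] [[ 0.02352639 -0.99954431  0.01891256]
 [-0.98221243 -0.02663541 -0.18587441]
 [ 0.18629345 -0.0142032  -0.98239148]] [-0.10009802  0.58700758  0.88920549]
side [[471.10592525   0.         322.37907496]
 [  0.         471.10592525 237.70045086]
 [  0.           0.           1.        ]] [[ 7.92844084e-01  6.09424510e-01 -1.57054694e-04]
 [ 4.38900074e-01 -5.71175363e-01 -6.93632056e-01]
 [-4.22806082e-01  5.49873141e-01 -7.20329470e-01]] [-0.40473041 -0.24452885  1.29821876]
{'t': 0.1, 'qpos': array([ 1.10267359e+00,  1.81458627e-01,  1.60788721e+00,  1.16446420e-05,
        1.35381905e+00, -2.06304266e-01]), 'qvel': array([ 1.78057184e-04, -1.91111620e-03, -3.18595641e-03, -8.18956828e-04,
       -1.20076780e-05,  1.23638927e-03]), 'joint_torque': array([-1.73244607e-04, -4.34821987e+01, -3.42696261e+01,  7.03001535e-02,
        3.40252533e-02, -1.72321012e-05]), 'position': array([0.14859274, 0.55497268, 0.23791486]), 'ee_rot': array([-2.65458386e-04,  1.30536861e-01,  9.91443145e-01, -7.39962216e-04]), 'contact_force': array([ 0.34167348, -0.18622234,  0.0131235 ]), 'ft_torque': array([-0.0123832 , -0.03136864, -0.01232132]), 'gripper_width': 0.0879876015585327} -0.0187
```

View pics/top0.png

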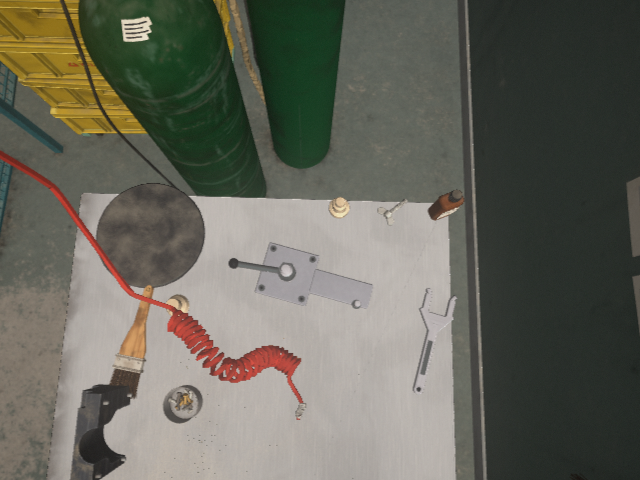

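View pics/side0.png

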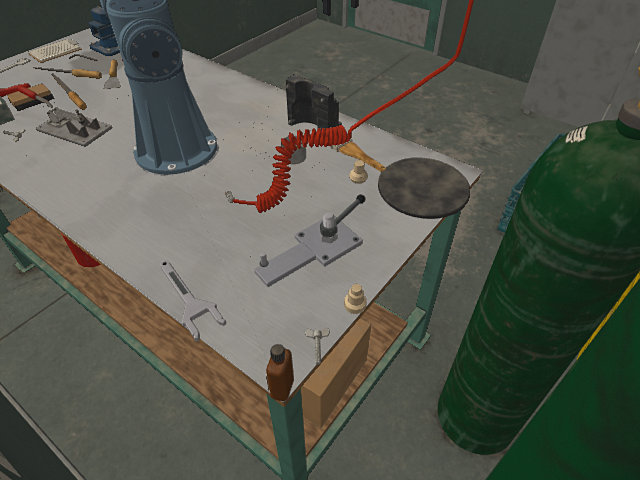

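The top view (image up = +x, left = +y) shows the jig with its stud near (287,271), the pin at (356,304), the lever ball at (233,263), and the spanner with its mouth near (437,305) and handle end at (418,389). Next I'll take enlarged crops to measure from.

```bash
cat > h.py <<'E'
import numpy as np, cv2
from plant import ctrl
def ray(n,u,v,z):
    c=ctrl.calibration(n);K,R,t=map(np.array,(c["camera_matrix"],c["R"],c["t"]))
    d=R.T@np.linalg.inv(K)@[u,v,1]; o=-R.T@t
    return (o+d*(z-o[2])/d[2])
def proj(n,X):
    c=ctrl.calibration(n);K,R,t=map(np.array,(c["camera_matrix"],c["R"],c["t"]))
    p=K@(R@np.array(X)+t); return p[:2]/p[2]
def snap(n,f,x,y,w,h,s):
    im=ctrl.camera(n); cv2.imwrite("pics/full_"+f,im)
    cv2.imwrite("pics/"+f,cv2.resize(im[y:y+h,x:x+w],None,fx=s,fy=s,interpolation=cv2.INTER_CUBIC))
E
python3 - <<'E'
import cv2,numpy as np
from h import *
im=cv2.imread("pics/top0.png")
cv2.imwrite("pics/jig.png",cv2.resize(im[232:317,222:382],None,fx=5,fy=5,interpolation=cv2.INTER_CUBIC))
cv2.imwrite("pics/sp.png",cv2.resize(im[282:400,400:470],None,fx=5,fy=5,interpolation=cv2.INTER_CUBIC))
for n,p in dict(stud=(287,271,.082),pin=(356,304,.044),ball=(233,263,.059),mouth=(437,305,.013),hend=(418,389,.013),core3=(339,207,.03),wb=(392,212,.01),core5=(178,303,.03)).items(): print(n,ray("top",*p).round(3))
print(proj("top",[.149,.555,.239]),proj("side",[.149,.555,.239]))
E
```

```text
stud [ 0.538 -0.028  0.082]
pin [ 0.48  -0.166  0.044]
ball [0.555 0.082 0.059]
mouth [ 0.485 -0.338  0.013]
hend [ 0.316 -0.296  0.013]
core3 [ 0.685 -0.13   0.03 ]
wb [ 0.682 -0.246  0.01 ]
core5 [0.474 0.192 0.03 ]
[-131.73120868  512.96482125] [340.14449098   9.79390326]
```

View pics/jig.png

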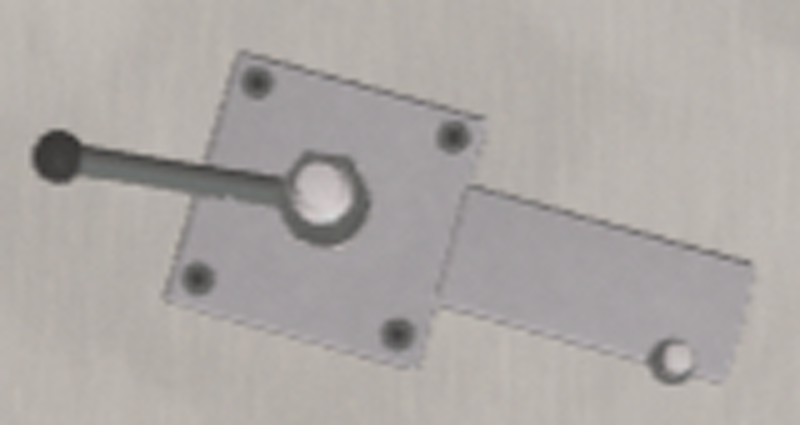

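View pics/sp.png

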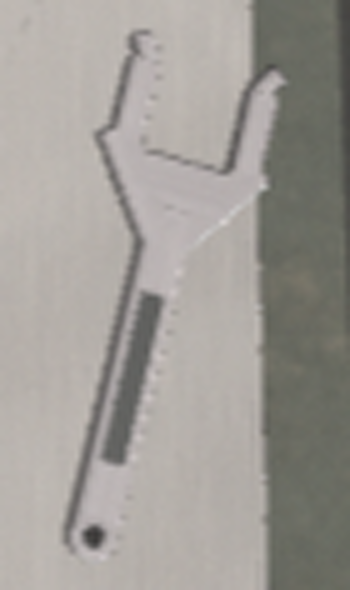

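The jig crop shows plate corners at about (240,52), (485,118), (413,368) and (165,300), and the arm's end at (750,262)/(722,382). The pin top is at (679,357) and the stud top at (322,193). The spanner crop shows the hole at (93,537), the mouth bottom at (143,150)–(230,173), and the lip tips at (140,35) and (277,74).

```bash
python3 - <<'E'
from h import *
def w(p,off,z): return ray("top",(p[0]+.5)/5-.5+off[0],(p[1]+.5)/5-.5+off[1],z)
J=(222,232);S=(400,282)
img=np.array([w(p,J,.014)[:2] for p in [(240,52),(485,118),(413,368),(165,300),(750,262),(722,382)]]+[w((679,357),J,.044)[:2],w((322,193),J,.082)[:2]])
mod=np.array([(55,-55),(-55,-55),(-55,55),(55,55),(-180,-26),(-180,26),(-155,23.5),(0,0)])/1000
mc,ic=mod.mean(0),img.mean(0);A=mod-mc;B=img-ic
a=np.arctan2((A[:,0]*B[:,1]-A[:,1]*B[:,0]).sum(),(A*B).sum());R=np.array([[np.cos(a),-np.sin(a)],[np.sin(a),np.cos(a)]])
o=ic-R@mc;print("jig",o,np.degrees(a));print((mod@R.T+o-img).round(4)*1000)
b=w((58,157),J,.059)[:2]-o;print("ball",b+o,np.linalg.norm(b),np.degrees(np.arctan2(b[1],b[0])))
P={k:w(p,S,.013)[:2] for k,p in dict(hole=(93,537),slot1=(150,295),slot2=(114,462),mb1=(143,150),mb2=(230,173),l1=(142,36),l2=(277,74),end=(84,553),wL=(107,132),wR=(265,184)).items()}
ax=(P["l1"]+P["l2"])/2-P["hole"];u=ax/np.linalg.norm(ax);v=np.array([-u[1],u[0]])
print("ang",np.degrees(np.arctan2(u[1],u[0])))
for k,p in P.items():print(k,p.round(4),((p-P["hole"])@u).round(4),((p-P["hole"])@v).round(4))
E
```

```text
jig [ 0.54244107 -0.02371737] 76.0973433924248
[[ 0.7  2. ]
 [-0.2 -0.5]
 [-1.5 -1.4]
 [-0.5  1.9]
 [-0.4 -2.9]
 [-0.8 -1.9]
 [ 0.   0.8]
 [ 2.8  2.1]]
ball [0.55461494 0.08111739] 0.10553923819900482 83.37622679160806
ang -14.95589022060992
hole [ 0.3157 -0.2961] 0.0 0.0
slot1 [ 0.4117 -0.3211] 0.0992 0.0006
slot2 [ 0.3451 -0.3051] 0.0307 -0.0011
mb1 [ 0.4706 -0.3195] 0.1557 0.0174
mb2 [ 0.462  -0.3555] 0.1567 -0.0196
l1 [ 0.5179 -0.3201] 0.2016 0.029
l2 [ 0.5034 -0.3763] 0.2021 -0.029
end [ 0.3094 -0.2924] -0.007 0.002
wL [ 0.4776 -0.3047] 0.1587 0.0335
wR [ 0.4579 -0.3699] 0.1564 -0.0346
```

{"api": "apply_moves", "payload": {
  "rows": [
    {"slide":[-3.5,-4.1,0],"rotation":[0,0,0.185]},
    {"slide":[-7.0,-8.1,0],"rotation":[0,0,0.37]},
    {"slide":[-10.6,-12.2,0],"rotation":[0,0,0.555]},
    {"slide":[-14.1,-16.2,0],"rotation":[0,0,0.74]},
    {"slide":[-17.6,-20.3,0],"rotation":[0,0,0.925]},
    {"slide":[-21.1,-24.4,0],"rotation":[0,0,1.11]},
    {"slide":[-24.7,-28.4,0],"rotation":[0,0,1.295]},
    {"slide":[-28.2,-32.5,0],"rotation":[0,0,1.48]},
    {"slide":[-31.7,-36.6,0],"rotation":[0,0,1.665]},
    {"slide":[-33.8,-41.7,0],"rotation":[0,0,1.85]},
    {"slide":[-35.9,-46.9,0],"rotation":[0,0,2.035]},
    {"slide":[-38.0,-52.1,0],"rotation":[0,0,2.22]},
    {"slide":[-40.1,-57.3,0],"rotation":[0,0,2.405]},
    {"slide":[-42.2,-62.4,0],"rotation":[0,0,2.59]},
    {"slide":[-44.3,-67.6,0],"rotation":[0,0,2.77]},
    {"slide":[-46.4,-72.8,0],"rotation":[0,0,2.955]},
    {"slide":[-48.5,-77.9,0],"rotation":[0,0,3.135]},
    {"slide":[-48.5,-77.9,0],"rotation":[0,0,3.14]},
    {"slide":[-48.5,-77.9,0],"rotation":[0,0,3.14]},
    {"slide":[-48.5,-77.9,0],"rotation":[0,0,3.14]}
  ],
  "grip": 0
}}

```text
t: 2.6
position: [0.4154, -0.3217, 0.2389]
ee_rot: [0.001, 0.992, -0.129, -0.0]
contact_force: [-0.1, -0.8, 0.8]
gripper_width: 0.088
```

{"api": "apply_moves", "payload": {
  "rows": [
    {"slide":[0,0.1,5.5],"rotation":[0,0,0]},
    {"slide":[0,0.1,11],"rotation":[0,0,0]},
    {"slide":[0,0.1,16],"rotation":[0,0,0]},
    {"slide":[0,0.1,19.5],"rotation":[0,0,0]},
    {"slide":[0,0.1,21.5],"rotation":[0,0,0]},
    {"slide":[0,0.1,22.8],"rotation":[0,0,0]},
    {"slide":[0,0.1,23.5],"rotation":[0,0,0]},
    {"slide":[0,0.1,23.5],"rotation":[0,0,0]},
    {"slide":[0,0.1,23.5],"rotation":[0,0,0]}
  ]
}}

```text
t: 3.72
position: [0.4155, -0.3233, 0.0048]
ee_rot: [0.001, 0.992, -0.129, 0.0]
contact_force: [-0.3, -0.3, -0.3]
gripper_width: 0.0876
```

{"api": "apply_moves", "payload": {
  "rows": [
    {"slide":[0,0,0],"rotation":[0,0,0]},
    {"slide":[0,0,0],"rotation":[0,0,0]},
    {"slide":[0,0,0],"rotation":[0,0,0]},
    {"slide":[0,0,0],"rotation":[0,0,0]},
    {"slide":[0,0,0],"rotation":[0,0,0]},
    {"slide":[0,0,0],"rotation":[0,0,0]},
    {"slide":[0,0,0],"rotation":[0,0,0]},
    {"slide":[0,0,0],"rotation":[0,0,0]}
  ],
  "grip": 1,
  "force": 35
}}

```text
t: 4.72
position: [0.4155, -0.3232, 0.0047]
ee_rot: [0.001, 0.992, -0.129, 0.0]
contact_force: [0.5, 0.3, -0.7]
gripper_width: 0.0194
```

{"api": "apply_moves", "payload": {
  "rows": [
    {"slide":[0,0,-1.5],"rotation":[0,0,0]},
    {"slide":[0,0,-5],"rotation":[0,0,0]},
    {"slide":[0.4,-1.5,-9],"rotation":[0,0,-0.13]},
    {"slide":[0.9,-3.5,-9.5],"rotation":[0,0,-0.3]},
    {"slide":[1.4,-5.5,-9.5],"rotation":[0,0,-0.47]},
    {"slide":[1.9,-7.5,-9.5],"rotation":[0,0,-0.64]},
    {"slide":[2.4,-9.5,-9.5],"rotation":[0,0,-0.81]},
    {"slide":[2.9,-11.5,-9.5],"rotation":[0,0,-0.98]},
    {"slide":[3.5,-13.5,-9.5],"rotation":[0,0,-1.15]},
    {"slide":[4.0,-15.5,-9.5],"rotation":[0,0,-1.32]},
    {"slide":[4.5,-17.5,-9.5],"rotation":[0,0,-1.47]},
    {"slide":[4.8,-18.9,-9.5],"rotation":[0,0,-1.587]},
    {"slide":[4.8,-18.9,-9.5],"rotation":[0,0,-1.587]},
    {"slide":[4.8,-18.9,-9.5],"rotation":[0,0,-1.587]}
  ]
}}

```text
t: 6.48
position: [0.5098, -0.1528, 0.0996]
ee_rot: [0.001, 0.788, 0.616, -0.001]
contact_force: [-0.2, -0.7, -4.1]
gripper_width: 0.0193
```

```bash
python3 - <<'E'
from h import *
o=ctrl.observe();print(o["t"],o["position"],o["ee_rot"],o["contact_force"],o["gripper_width"],o["qpos"])
snap("top","hov.png",210,225,180,135,4)
cv2.imwrite("pics/hs.png",cv2.resize(ctrl.camera("side")[160:340,190:430],None,fx=3,fy=3,interpolation=cv2.INTER_CUBIC))
E
```

```text
6.475 [ 0.50981831 -0.15282139  0.09961507] [ 8.39019940e-04  7.87883421e-01  6.15823467e-01 -6.84029913e-04] [-0.18659817 -0.72322281 -4.12379165] 0.01934446916538545 [-0.5132698   0.25786233  1.8235154  -0.00218761  1.05919183 -0.26826576]
```

View pics/hs.png

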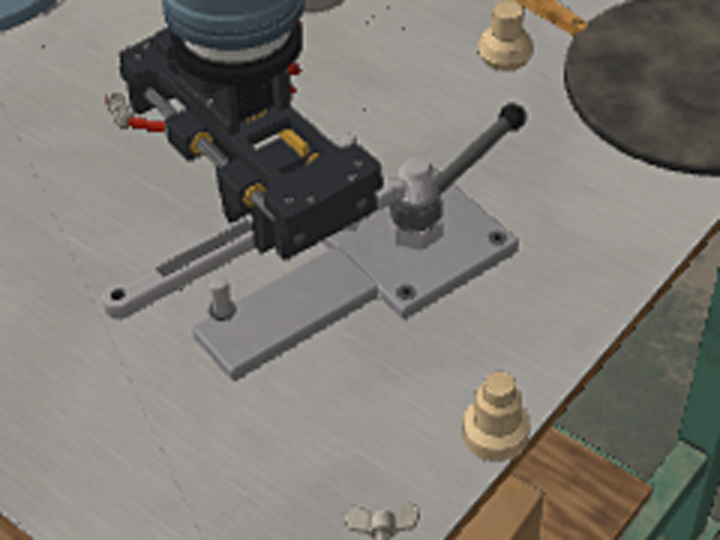

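The side view shows the spanner level in the jaws above the arm, with its mouth short of the stud. The handle hole is at (118,295) and the pin top at (220,288). The lower nut is visible below the dark lever nut. I'll use the top view to measure the spanner's offset along its handle.

View pics/hov.png

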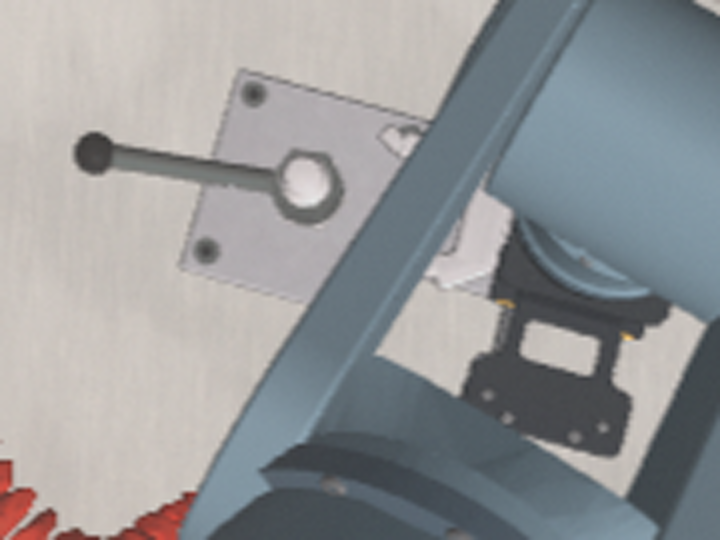

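The top view shows one lip tip at (380,137) crop px; the arm hides the rest of the head. I'll place the lip tip and the side-view hole in the tool frame.

```bash
python3 - <<'E'
from h import *
from scipy.spatial.transform import Rotation as Ro
p=np.array([.50982,-.15282,.0996]);q=[8.39e-4,.787883,.615823,-6.84e-4]
R=Ro.from_quat(q,scalar_first=True).as_matrix();print(np.degrees(np.arctan2(R[1,0],R[0,0])))
f=lambda u,v,s,o:((u+.5)/s-.5+o[0],(v+.5)/s-.5+o[1])
for n,a in dict(lip=("top",*f(380,137,4,(210,225))),hole=("side",*f(118,295,3,(190,160)))).items(): 
    X=ray(*a,.108);print(n,X,R.T@(X-p))
for n,a in dict(pin=("side",*f(220,285,3,(190,160)),.044),stud=("side",*f(418,168,3,(190,160)),.082),ball=("side",*f(513,116,3,(190,160)),.059)).items(): print(n,ray(*a))
J=np.array([.5424,-.0237]);a=np.radians(76.1);U=np.array([np.cos(a),np.sin(a)]);V=np.array([-U[1],U[0]])
print("pin model",J-.155*U+.0235*V,"tcp in jig",(p[:2]-J)@U,(p[:2]-J)@V)
E
```

```text
76.0235695655645
lip [ 0.55863054 -0.06167352  0.108     ] [ 0.100219    0.0253557  -0.00859944]
hole [ 0.48540209 -0.25239487  0.108     ] [-0.10254195  0.0003585  -0.00818336]
pin [ 0.4863781  -0.16884445  0.044     ]
stud [ 0.54769374 -0.02548106  0.082     ]
ball [0.55576591 0.08333304 0.059     ]
pin model [ 0.48235282 -0.1685157 ] tcp in jig -0.13316554172528525 0.000607698125153094
```

{"api": "apply_moves", "payload": {
  "rows": [
    {"slide":[0.3,0.15,2.5],"rotation":[0,0,0]},
    {"slide":[0.3,0.15,5],"rotation":[0,0,0]},
    {"slide":[0.3,0.15,6.5],"rotation":[0,0,0]},
    {"slide":[0.3,0.15,7.3],"rotation":[0,0,0]},
    {"slide":[0.3,0.15,7.7],"rotation":[0,0,0]},
    {"slide":[0.3,0.15,7.9],"rotation":[0,0,0]},
    {"slide":[0.3,0.15,7.9],"rotation":[0,0,0]},
    {"slide":[0.3,0.15,7.9],"rotation":[0,0,0]}
  ]
}}

```text
t: 7.58
position: [0.5124, -0.1509, 0.021]
ee_rot: [0.001, 0.788, 0.616, -0.0]
contact_force: [0.4, -0.6, -4.5]
gripper_width: 0.0197
```

```bash
cat >> h.py <<'E'
J=np.array([.5424,-.0237]);a=np.radians(76.1);U=np.array([np.cos(a),np.sin(a)]);V=np.array([-U[1],U[0]])
def st():
    o=ctrl.observe();p=o["position"];f=o["contact_force"];q=o["ee_rot"]
    print("t",o["t"],"jig",((p[:2]-J)@U*1000).round(1),((p[:2]-J)@V*1000).round(1),"z",(p[2]*1000).round(1),"F along U,V,z",(f[:2]@U).round(2),(f[:2]@V).round(2),f[2].round(2),"yaw",np.degrees(2*np.arctan2(q[2],q[1])).round(2),"M",o["ft_torque"].round(2),"w",o["gripper_width"].round(4))
E
python3 - <<'E'
from h import *
st()
cv2.imwrite("pics/low.png",cv2.resize(ctrl.camera("side")[190:310,240:400],None,fx=5,fy=5,interpolation=cv2.INTER_CUBIC))
E
```

```text
Traceback (most recent call last):
  File "h.py", line 16, in st
    print("t",o["t"],"jig",((p[:2]-J)@U*1000).round(1),((p[:2]-J)@V*1000).round(1),"z",(p[2]*1000).round(1),"F along U,V,z",(f[:2]@U).round(2),(f[:2]@V).round(2),f[2].round(2),"yaw",np.degrees(2*np.arctan2(q[2],q[1])).round(2),"M",o["ft_torque"].round(2),"w",o["gripper_width"].round(4))
                                                                                                                                                                                                                                                                   ^^^^^^^^^^^^^^^^^^^^^^^^
AttributeError: 'float' object has no attribute 'round'
```

```bash
sed -i 's/o\["gripper_width"\].round(4)/round(o["gripper_width"],4)/' h.py
python3 - <<'E'
from h import *
st()
cv2.imwrite("pics/low.png",cv2.resize(ctrl.camera("side")[190:310,240:400],None,fx=5,fy=5,interpolation=cv2.INTER_CUBIC))
E
```

```text
t 7.575 jig -130.7 -1.4 z 21.0 F along U,V,z -0.51 -0.49 -4.47 yaw 76.03 M [-0.09  0.12 -0.02] w 0.0197
```

View pics/low.png

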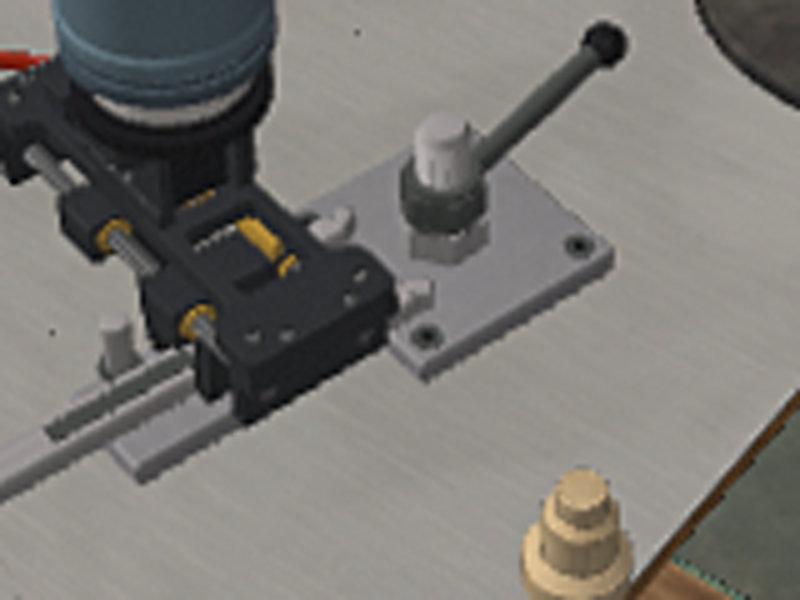

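The side view shows the lips at (345,215) and (430,290), straddling the lower nut at (450,240). The handle runs on the open side of the pin at (118,345). I'll check the lateral centring using this camera alone.

```bash
python3 - <<'E'
from h import *
f=lambda u,v:((u+.5)/5-.5+240,(v+.5)/5-.5+190)
for n,u,v,z in [("stud",445,128,.082),("lipL",345,208,.029),("lipL2",352,222,.029),("lipR",433,285,.029),("pin",117,325,.044),("plateNear",425,367,.014),("plateR",614,250,.014)]:
    X=ray("side",*f(u,v),z)[:2]-J; print(n,(X@U*1000).round(1),(X@V*1000).round(1))
E
```

```text
stud -0.2 -3.9
lipL -31.1 27.0
lipL2 -33.9 18.3
lipR -29.8 -33.1
pin -154.3 19.7
plateNear -53.2 -56.8
plateR 54.6 -55.7
```

{"api": "apply_moves", "payload": {
  "rows": [
    {"slide":[0,0.0,0.1],"rotation":[0,0,0]},
    {"slide":[0.3,0.0,0.25],"rotation":[0,0,0]},
    {"slide":[0.8,0,0.25],"rotation":[0,0,0]},
    {"slide":[1.3,0,0.25],"rotation":[0,0,0]},
    {"slide":[1.8,0,0.25],"rotation":[0,0,0]},
    {"slide":[2.3,0,0.25],"rotation":[0,0,0]},
    {"slide":[2.8,0,0.25],"rotation":[0,0,0]},
    {"slide":[3.2,0,0.25],"rotation":[0,0,0]},
    {"slide":[3.2,0,0.25],"rotation":[0,0,0]}
  ]
}}

```text
t: 8.75
position: [0.5205, -0.1193, 0.0187]
ee_rot: [0.001, 0.788, 0.616, -0.0]
contact_force: [-0.2, 0.3, 3.9]
gripper_width: 0.0196
```

```bash
python3 -c "
from h import *
st()"
```

```text
t 8.75 jig -98.1 -1.7 z 18.7 F along U,V,z 0.28 0.27 3.91 yaw 76.04 M [-0.02  0.   -0.02] w 0.0196
```

{"api": "apply_moves", "payload": {
  "rows": [
    {"slide":[0.3,0,-0.03],"rotation":[0,0,0]},
    {"slide":[0.6,0,-0.03],"rotation":[0,0,0]},
    {"slide":[0.9,0,-0.03],"rotation":[0,0,0]},
    {"slide":[1.2,0,-0.03],"rotation":[0,0,0]},
    {"slide":[1.5,0,-0.03],"rotation":[0,0,0]},
    {"slide":[1.75,0,-0.03],"rotation":[0,0,0]},
    {"slide":[1.85,0,-0.03],"rotation":[0,0,0]},
    {"slide":[1.85,0,-0.03],"rotation":[0,0,0]}
  ]
}}

```text
t: 9.75
position: [0.5246, -0.101, 0.0187]
ee_rot: [0.001, 0.788, 0.616, -0.0]
contact_force: [-2.0, -0.0, -2.0]
gripper_width: 0.0196
```

```bash
python3 -c "
from h import *
st()"
```

```text
t 9.75 jig -79.3 -1.3 z 18.7 F along U,V,z -0.52 1.93 -2.01 yaw 76.05 M [-0.03  0.33  0.08] w 0.0196
```

{"api": "apply_moves", "payload": {
  "rows": [
    {"slide":[0.1,0,0],"rotation":[0,0,0]},
    {"slide":[0.2,0,0],"rotation":[0,0,0]},
    {"slide":[0.25,0,0],"rotation":[0,0,0]},
    {"slide":[0.25,0,0],"rotation":[0,0,0]}
  ]
}}

```text
t: 10.25
position: [0.5253, -0.0985, 0.0187]
ee_rot: [0.001, 0.788, 0.616, -0.0]
contact_force: [-1.3, -1.5, -1.5]
gripper_width: 0.0194
```

```bash
python3 -c "
from h import *
st()"
```

```text
t 10.25 jig -76.7 -1.3 z 18.7 F along U,V,z -1.75 0.87 -1.48 yaw 76.05 M [-0.24  0.32  0.13] w 0.0194
```

{"api": "apply_moves", "payload": {
  "rows": [
    {"slide":[0.05,0,0],"rotation":[0,0,0]},
    {"slide":[0.1,0,0],"rotation":[0,0,0]},
    {"slide":[0.1,0,0],"rotation":[0,0,0]}
  ]
}}

```text
t: 10.62
position: [0.5255, -0.0975, 0.0187]
ee_rot: [0.001, 0.788, 0.616, -0.0]
contact_force: [-2.2, -1.6, -1.6]
gripper_width: 0.0193
```

```bash
python3 -c "
from h import *
st()"
```

```text
t 10.625 jig -75.7 -1.3 z 18.7 F along U,V,z -2.03 1.74 -1.59 yaw 76.05 M [-0.32  0.32  0.12] w 0.0193
```

{"api": "apply_moves", "payload": {
  "rows": [
    {"slide":[0.05,0,0],"rotation":[0,0,0]},
    {"slide":[0.1,0,0],"rotation":[0,0,0]},
    {"slide":[0.15,0,0],"rotation":[0,0,0]},
    {"slide":[0.15,0,0],"rotation":[0,0,0]}
  ]
}}

```text
t: 11.12
position: [0.5259, -0.0959, 0.0187]
ee_rot: [0.001, 0.788, 0.616, -0.0]
contact_force: [-1.8, -0.9, -1.1]
gripper_width: 0.0193
```

```bash
python3 - <<'E'
from h import *
st()
im=ctrl.camera("side");cv2.imwrite("pics/on.png",cv2.resize(im[190:310,240:400],None,fx=5,fy=5,interpolation=cv2.INTER_CUBIC))
E
```

```text
t 11.125 jig -74.1 -1.3 z 18.7 F along U,V,z -1.28 1.54 -1.13 yaw 76.05 M [-0.29  0.37  0.05] w 0.0193
```

View pics/on.png

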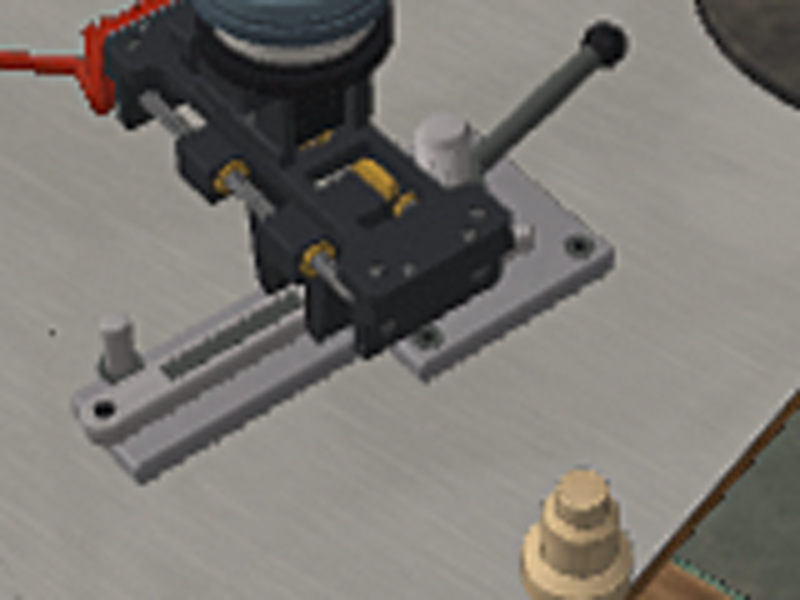

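The side view shows the spanner on the nut. One lip tip shows at (525,237), the hole is at (104,409), and the handle lies beside the pin on its open side.

```bash
python3 - <<'E'
from h import *
f=lambda u,v:((u+.5)/5-.5+240,(v+.5)/5-.5+190)
for n,u,v,z in [("hole",104,409,.027),("lipR",530,235,.027),("pin",117,325,.044),("pinfoot",119,372,.014),("stud",445,128,.082)]:
    X=ray("side",*f(u,v),z)[:2]-J; print(n,(X@U*1000).round(1),(X@V*1000).round(1))
E
```

```text
hole -176.6 -1.7
lipR 23.1 -34.9
pin -154.3 19.7
pinfoot -155.5 21.2
stud -0.2 -3.9
```

{"api": "apply_moves", "payload": {
  "rows": [
    {"slide":[0.05,0,0],"rotation":[0,0,0]},
    {"slide":[0.1,0,0],"rotation":[0,0,0]},
    {"slide":[0.1,0,0],"rotation":[0,0,0]}
  ]
}}

```text
t: 11.55
position: [0.526, -0.0954, 0.0187]
ee_rot: [0.001, 0.788, 0.616, -0.0]
contact_force: [-2.0, -4.0, -1.1]
gripper_width: 0.0196
```

```bash
python3 -c "
from h import *
st()"
```

```text
t 11.55 jig -73.5 -1.4 z 18.7 F along U,V,z -4.35 1.0 -1.07 yaw 76.06 M [-0.71  0.5   0.08] w 0.0196
```

Contact is felt at the mouth bottom (4 N). I'll back off slightly, let go and go up.

{"api": "apply_moves", "payload": {
  "rows": [
    {"slide":[-0.08,0,0],"rotation":[0,0,0]},
    {"slide":[-0.08,0,0],"rotation":[0,0,0]}
  ]
}}

```text
t: 11.8
position: [0.5259, -0.0958, 0.0187]
ee_rot: [0.001, 0.788, 0.616, -0.0]
contact_force: [0.2, 1.3, -0.9]
gripper_width: 0.0195
```

{"api": "apply_moves", "payload": {
  "rows": [
    {"slide":[0,0,0],"rotation":[0,0,0]},
    {"slide":[0,0,0],"rotation":[0,0,0]},
    {"slide":[0,0,0],"rotation":[0,0,0]},
    {"slide":[0,0,0],"rotation":[0,0,0]},
    {"slide":[0,0,0],"rotation":[0,0,0]},
    {"slide":[0,0,0],"rotation":[0,0,0]}
  ],
  "grip": 0.45
}}

```text
t: 12.55
position: [0.5259, -0.0957, 0.0187]
ee_rot: [0.001, 0.788, 0.616, -0.0]
contact_force: [0.1, 0.3, -0.7]
gripper_width: 0.0483
```

```bash
python3 -c "
from h import *
st(); print(ctrl.observe()['qpos'])"
```

```text
t 12.55 jig -73.9 -1.3 z 18.7 F along U,V,z 0.29 -0.05 -0.67 yaw 76.05 M [-0.1   0.08 -0.01] w 0.0483
[-4.01746519e-01  4.00986838e-01  1.84022635e+00 -1.14034553e-03
  8.99076576e-01 -1.57519481e-01]
```

{"api": "apply_moves", "payload": {
  "rows": [
    {"slide":[0,0,-1],"rotation":[0,0,0]},
    {"slide":[0,0,-4],"rotation":[0,0,0]},
    {"slide":[0,0,-8],"rotation":[0,0,0]},
    {"slide":[1,-0.3,-10],"rotation":[0,0,0]},
    {"slide":[5,-1.7,-10],"rotation":[0,0,-0.04]},
    {"slide":[10,-3.3,-10],"rotation":[0,0,-0.09]},
    {"slide":[14,-4.7,-10],"rotation":[0,0,-0.128]},
    {"slide":[15.6,-5.2,-10],"rotation":[0,0,-0.128]},
    {"slide":[15.6,-5.2,-10],"rotation":[0,0,-0.128]}
  ]
}}

```text
t: 13.68
position: [0.5132, 0.0688, 0.1189]
ee_rot: [0.001, 0.746, 0.666, -0.0]
contact_force: [-0.5, 0.0, -0.7]
gripper_width: 0.0484
```

{"api": "apply_moves", "payload": {
  "rows": [
    {"slide":[0,0,3],"rotation":[0,0,0]},
    {"slide":[0,0,6],"rotation":[0,0,0]},
    {"slide":[0,0,8],"rotation":[0,0,0]},
    {"slide":[0,0,8.3],"rotation":[0,0,0]},
    {"slide":[0,0,8.3],"rotation":[0,0,0]},
    {"slide":[0,0,8.3],"rotation":[0,0,0]}
  ],
  "grip": 1
}}

```text
t: 14.42
position: [0.5143, 0.0681, 0.037]
ee_rot: [0.002, 0.746, 0.665, 0.001]
contact_force: [0.1, 0.0, 0.1]
gripper_width: 0.0003
```

```bash
python3 - <<'E'
from h import *
st(); print(ctrl.observe()['position'],ctrl.observe()['contact_force'],ctrl.observe()['ft_torque'])
im=ctrl.camera("side");cv2.imwrite("pics/push.png",cv2.resize(im[150:300,250:410],None,fx=4,fy=4,interpolation=cv2.INTER_CUBIC))
E
```

```text
t 14.425 jig 82.4 49.4 z 37.0 F along U,V,z 0.03 -0.06 0.13 yaw 83.43 M [-0.05  0.1  -0.01] w 0.0003
[0.51426647 0.06812404 0.03699248] [0.068538   0.016228   0.12617214] [-0.05421602  0.1021071  -0.00894886]
```

View pics/push.png

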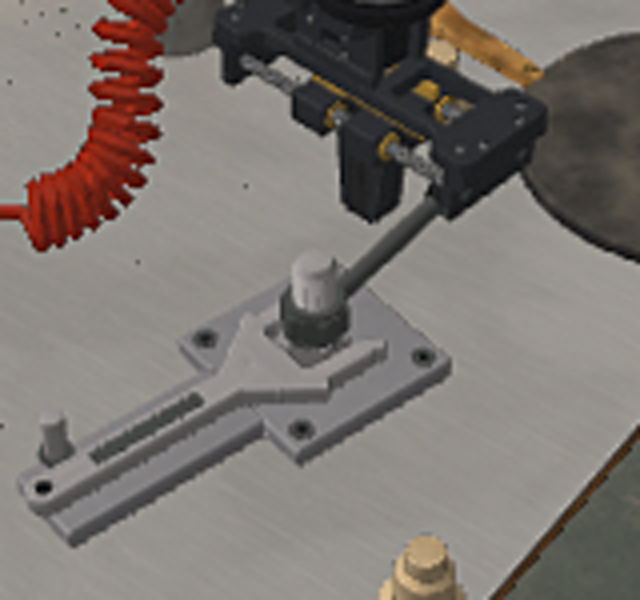

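The side view shows the spanner home round the lower nut, its handle on the open side of the pin at (52,435). The closed fingers stand behind the lever near its ball. Now I'll swing an arc about the stud, within the surely free range first.

{"api": "apply_moves", "payload": {
  "rows": [
    {"slide":[0.15,0.36,0],"rotation":[0,0,0.04]},
    {"slide":[0.28,0.72,0],"rotation":[0,0,0.08]},
    {"slide":[0.4,1.08,0],"rotation":[0,0,0.12]},
    {"slide":[0.5,1.45,0],"rotation":[0,0,0.16]},
    {"slide":[0.59,1.83,0],"rotation":[0,0,0.2]},
    {"slide":[0.66,2.2,0],"rotation":[0,0,0.24]},
    {"slide":[0.72,2.58,0],"rotation":[0,0,0.28]},
    {"slide":[0.76,2.96,0],"rotation":[0,0,0.32]},
    {"slide":[0.79,3.35,0],"rotation":[0,0,0.36]},
    {"slide":[0.8,3.73,0],"rotation":[0,0,0.4]},
    {"slide":[0.8,4.11,0],"rotation":[0,0,0.44]}
  ]
}}

```text
t: 15.85
position: [0.5555, 0.0719, 0.0375]
ee_rot: [0.001, 0.874, 0.486, 0.001]
contact_force: [-3.0, 1.6, 1.2]
gripper_width: 0.0004
```

```bash
cat >> h.py <<'E'
def lv():
    from scipy.spatial.transform import Rotation as Ro
    o=ctrl.observe();R=Ro.from_quat(o["ee_rot"],scalar_first=True).as_matrix();p=o["position"]-[*J,0];f=R.T@o["contact_force"]
    print("t",round(o["t"],2),"p tool(mm)",(R.T@p*1000)[:2].round(1),"z",o["position"][2].round(4),"yaw",np.degrees(np.arctan2(R[1,0],R[0,0])).round(2),"F tool",f.round(2),"M world",o["ft_torque"].round(2),"torque about stud",np.cross(p[:2],o["contact_force"][:2]).round(3))
E
python3 -c "
from h import *
lv()"
```

```text
t 15.85 p tool(mm) [ 88.2 -39.1] z 0.0375 yaw 58.18 F tool [-0.23 -3.35 -1.17] M world [0.12 0.46 0.02] torque about stud 0.304
```

{"api": "apply_moves", "payload": {
  "rows": [
    {"slide":[0.14,0.36,0],"rotation":[0,0,0.04]},
    {"slide":[0.27,0.72,0],"rotation":[0,0,0.08]},
    {"slide":[0.38,1.08,0],"rotation":[0,0,0.12]}
  ]
}}

```text
t: 16.23
position: [0.5662, 0.0699, 0.0379]
ee_rot: [0.001, 0.902, 0.432, 0.0]
contact_force: [-3.2, 2.1, 0.0]
gripper_width: 0.0006
```

```bash
python3 -c "
from h import *
lv()"
```

```text
t 16.23 p tool(mm) [ 87.9 -39.9] z 0.0379 yaw 51.25 F tool [-0.38 -3.82 -0.06] M world [0.15 0.43 0.08] torque about stud 0.351
```

{"api": "apply_moves", "payload": {
  "rows": [
    {"slide":[0.08,0.18,0.03],"rotation":[0,0,0.02]},
    {"slide":[0.14,0.37,0.05],"rotation":[0,0,0.04]},
    {"slide":[0.14,0.37,0.05],"rotation":[0,0,0.04]}
  ]
}}

```text
t: 16.6
position: [0.57, 0.0686, 0.0375]
ee_rot: [0.001, 0.91, 0.414, 0.0]
contact_force: [-2.4, -0.5, -0.2]
gripper_width: 0.0006
```

{"api": "apply_moves", "payload": {
  "rows": [
    {"slide":[0.08,0.18,0],"rotation":[0,0,0.02]},
    {"slide":[0.14,0.37,0],"rotation":[0,0,0.04]},
    {"slide":[0.14,0.37,0],"rotation":[0,0,0.04]}
  ]
}}

```text
t: 16.98
position: [0.574, 0.0671, 0.0376]
ee_rot: [0.001, 0.918, 0.396, 0.001]
contact_force: [-1.5, 1.2, 0.9]
gripper_width: 0.0006
```

{"api": "apply_moves", "payload": {
  "rows": [
    {"slide":[0.08,0.18,0],"rotation":[0,0,0.02]},
    {"slide":[0.14,0.37,0],"rotation":[0,0,0.04]},
    {"slide":[0.14,0.37,0],"rotation":[0,0,0.04]}
  ]
}}

```text
t: 17.35
position: [0.5779, 0.0655, 0.0376]
ee_rot: [0.001, 0.926, 0.377, 0.001]
contact_force: [-0.6, 1.7, -0.1]
gripper_width: 0.0006
```

{"api": "apply_moves", "payload": {
  "rows": [
    {"slide":[0.08,0.18,0],"rotation":[0,0,0.02]},
    {"slide":[0.14,0.37,0],"rotation":[0,0,0.04]},
    {"slide":[0.14,0.37,0],"rotation":[0,0,0.04]}
  ]
}}

```text
t: 17.73
position: [0.5818, 0.0637, 0.0377]
ee_rot: [0.001, 0.934, 0.359, 0.001]
contact_force: [-1.7, 0.7, 0.2]
gripper_width: 0.0005
```

```bash
python3 -c "
from h import *
lv()"
```

```text
t 17.73 p tool(mm) [ 87.8 -38.5] z 0.0377 yaw 42.02 F tool [-0.85 -1.67 -0.24] M world [0.07 0.33 0.01] torque about stud 0.18
```

{"api": "apply_moves", "payload": {
  "rows": [
    {"slide":[0.08,0.18,0],"rotation":[0,0,0.02]},
    {"slide":[0.14,0.37,0],"rotation":[0,0,0.04]},
    {"slide":[0.14,0.37,0],"rotation":[0,0,0.04]}
  ]
}}

```text
t: 18.1
position: [0.5855, 0.0617, 0.0377]
ee_rot: [0.001, 0.941, 0.34, 0.001]
contact_force: [-2.0, 0.9, -0.0]
gripper_width: 0.0004
```

{"api": "apply_moves", "payload": {
  "rows": [
    {"slide":[0.08,0.18,0],"rotation":[0,0,0.02]},
    {"slide":[0.14,0.37,0],"rotation":[0,0,0.04]},
    {"slide":[0.14,0.37,0],"rotation":[0,0,0.04]}
  ]
}}

```text
t: 18.48
position: [0.5892, 0.0597, 0.0377]
ee_rot: [0.001, 0.947, 0.32, 0.001]
contact_force: [-1.5, 1.1, -0.8]
gripper_width: 0.0004
```

{"api": "apply_moves", "payload": {
  "rows": [
    {"slide":[0.08,0.18,0],"rotation":[0,0,0.02]},
    {"slide":[0.14,0.37,0],"rotation":[0,0,0.04]},
    {"slide":[0.14,0.37,0],"rotation":[0,0,0.04]}
  ]
}}

```text
t: 18.85
position: [0.5928, 0.0574, 0.0378]
ee_rot: [0.001, 0.954, 0.301, 0.001]
contact_force: [-0.5, 1.2, -0.5]
gripper_width: 0.0002
```

{"api": "apply_moves", "payload": {
  "rows": [
    {"slide":[0.08,0.18,0],"rotation":[0,0,0.02]},
    {"slide":[0.14,0.37,0],"rotation":[0,0,0.04]},
    {"slide":[0.14,0.37,0],"rotation":[0,0,0.04]}
  ]
}}

```text
t: 19.23
position: [0.5963, 0.0551, 0.0379]
ee_rot: [0.001, 0.959, 0.282, 0.002]
contact_force: [-1.8, 1.9, -0.7]
gripper_width: 0.0006
```

```bash
python3 - <<'E'
from h import *
lv()
cv2.imwrite("pics/mid.png",cv2.resize(ctrl.camera("side")[150:300,250:410],None,fx=4,fy=4,interpolation=cv2.INTER_CUBIC))
E
```

```text
t 19.23 p tool(mm) [ 88. -37.] z 0.0379 yaw 32.75 F tool [-0.47 -2.52  0.67] M world [0.14 0.31 0.02] torque about stud 0.239
```

View pics/mid.png

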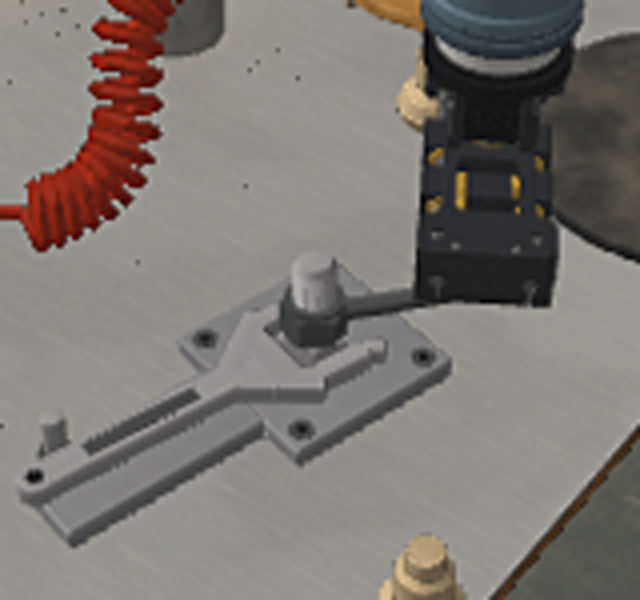

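The lever is turning, and the handle now lies against the pin at (55,440) with the spanner still seated. I'll carry on in small steps.

{"api": "apply_moves", "payload": {
  "rows": [
    {"slide":[0.08,0.18,0],"rotation":[0,0,0.02]},
    {"slide":[0.14,0.37,0],"rotation":[0,0,0.04]},
    {"slide":[0.14,0.37,0],"rotation":[0,0,0.04]}
  ]
}}

```text
t: 19.65
position: [0.5996, 0.0526, 0.0379]
ee_rot: [0.001, 0.965, 0.263, 0.002]
contact_force: [-1.0, 1.1, -0.1]
gripper_width: 0.0003
```

{"api": "apply_moves", "payload": {
  "rows": [
    {"slide":[0.08,0.18,0],"rotation":[0,0,0.02]},
    {"slide":[0.14,0.37,0],"rotation":[0,0,0.04]},
    {"slide":[0.14,0.37,0],"rotation":[0,0,0.04]}
  ]
}}

```text
t: 20.02
position: [0.6029, 0.0499, 0.0379]
ee_rot: [0.001, 0.97, 0.243, 0.002]
contact_force: [-1.9, 1.2, -0.5]
gripper_width: 0.0006
```

{"api": "apply_moves", "payload": {
  "rows": [
    {"slide":[0.08,0.18,0],"rotation":[0,0,0.02]},
    {"slide":[0.14,0.37,0],"rotation":[0,0,0.04]},
    {"slide":[0.14,0.37,0],"rotation":[0,0,0.04]}
  ]
}}

```text
t: 20.4
position: [0.606, 0.0471, 0.038]
ee_rot: [0.002, 0.975, 0.223, 0.002]
contact_force: [-1.2, 1.6, -0.8]
gripper_width: 0.0
```

{"api": "apply_moves", "payload": {
  "rows": [
    {"slide":[0.08,0.18,0],"rotation":[0,0,0.02]},
    {"slide":[0.14,0.37,0],"rotation":[0,0,0.04]},
    {"slide":[0.14,0.37,0],"rotation":[0,0,0.04]}
  ]
}}

```text
t: 20.78
position: [0.6091, 0.0442, 0.038]
ee_rot: [0.002, 0.979, 0.204, 0.002]
contact_force: [0.3, 0.4, 0.0]
gripper_width: 0.0003
```

```bash
python3 -c "
from h import *
lv()"
```

```text
t 20.77 p tool(mm) [ 88.4 -35.6] z 0.038 yaw 23.48 F tool [ 0.42 -0.27 -0.05] M world [0.18 0.37 0.  ] torque about stud 0.009
```

{"api": "apply_moves", "payload": {
  "rows": [
    {"slide":[0.07,0.18,0],"rotation":[0,0,0.02]},
    {"slide":[0.13,0.36,0],"rotation":[0,0,0.04]},
    {"slide":[0.13,0.36,0],"rotation":[0,0,0.04]}
  ]
}}

```text
t: 21.15
position: [0.6119, 0.0413, 0.0381]
ee_rot: [0.002, 0.983, 0.184, 0.002]
contact_force: [-1.9, 1.3, -0.5]
gripper_width: 0.0004
```

{"api": "apply_moves", "payload": {
  "rows": [
    {"slide":[0.07,0.18,0],"rotation":[0,0,0.02]},
    {"slide":[0.13,0.36,0],"rotation":[0,0,0.04]},
    {"slide":[0.13,0.36,0],"rotation":[0,0,0.04]}
  ]
}}

```text
t: 21.52
position: [0.6146, 0.0382, 0.0381]
ee_rot: [0.002, 0.986, 0.164, 0.002]
contact_force: [-0.7, 1.3, -1.1]
gripper_width: 0.0006
```

{"api": "apply_moves", "payload": {
  "rows": [
    {"slide":[0.07,0.18,0],"rotation":[0,0,0.02]},
    {"slide":[0.13,0.36,0],"rotation":[0,0,0.04]},
    {"slide":[0.13,0.36,0],"rotation":[0,0,0.04]}
  ]
}}

```text
t: 21.9
position: [0.617, 0.0351, 0.0381]
ee_rot: [0.002, 0.99, 0.144, 0.002]
contact_force: [-1.5, 1.8, -0.4]
gripper_width: 0.0004
```

{"api": "apply_moves", "payload": {
  "rows": [
    {"slide":[0.07,0.18,0],"rotation":[0,0,0.02]},
    {"slide":[0.13,0.36,0],"rotation":[0,0,0.04]},
    {"slide":[0.13,0.36,0],"rotation":[0,0,0.04]}
  ]
}}

```text
t: 22.28
position: [0.619, 0.0324, 0.0379]
ee_rot: [0.001, 0.992, 0.123, 0.002]
contact_force: [-3.2, 3.9, -0.3]
gripper_width: 0.0005
```

```bash
python3 -c "
from h import *
lv()"
```

```text
t 22.27 p tool(mm) [ 88.1 -35.5] z 0.0379 yaw 14.18 F tool [-2.17 -4.62  0.31] M world [0.64 0.52 0.08] torque about stud 0.484
```

It is tightening at 0.48 N m; smaller steps now.

{"api": "apply_moves", "payload": {
  "rows": [
    {"slide":[0.04,0.1,0],"rotation":[0,0,0.01]},
    {"slide":[0.06,0.18,0],"rotation":[0,0,0.02]},
    {"slide":[0.06,0.18,0],"rotation":[0,0,0.02]}
  ]
}}

```text
t: 22.65
position: [0.6194, 0.0314, 0.0377]
ee_rot: [0.001, 0.994, 0.113, 0.001]
contact_force: [-2.6, 5.5, -0.1]
gripper_width: 0.0007
```

```bash
python3 -c "
from h import *
lv()"
```

```text
t 22.65 p tool(mm) [ 87.5 -36.4] z 0.0377 yaw 13.0 F tool [-1.29 -5.95  0.05] M world [ 0.75  0.6  -0.02] torque about stud 0.567
```

{"api": "apply_moves", "payload": {
  "rows": [
    {"slide":[0.04,0.12,0],"rotation":[0,0,0.01]},
    {"slide":[0.06,0.25,0],"rotation":[0,0,0.015]},
    {"slide":[0.06,0.25,0],"rotation":[0,0,0.015]}
  ]
}}

```text
t: 23.02
position: [0.6197, 0.03, 0.0373]
ee_rot: [-0.0, 0.994, 0.105, 0.0]
contact_force: [-3.6, 5.4, 2.0]
gripper_width: 0.0004
```

```bash
python3 -c "
from h import *
lv()"
```

```text
t 23.02 p tool(mm) [ 86.9 -36.3] z 0.0373 yaw 12.1 F tool [-2.41 -6.04 -1.96] M world [0.84 0.69 0.03] torque about stud 0.612
```

{"api": "apply_moves", "payload": {
  "rows": [
    {"slide":[0.05,0.15,0],"rotation":[0,0,0.01]},
    {"slide":[0.08,0.3,0],"rotation":[0,0,0.02]},
    {"slide":[0.08,0.35,0],"rotation":[0,0,0.02]},
    {"slide":[0.08,0.35,0],"rotation":[0,0,0.02]}
  ]
}}

```text
t: 23.52
position: [0.6206, 0.0282, 0.0372]
ee_rot: [-0.001, 0.995, 0.095, -0.0]
contact_force: [-3.2, 8.4, 1.6]
gripper_width: 0.0006
```

```bash
cat >> h.py <<'E'
def av(n=4):
    from scipy.spatial.transform import Rotation as Ro
    F=[];M=[]
    for i in range(n):
        o=ctrl.observe();R=Ro.from_quat(o["ee_rot"],scalar_first=True).as_matrix();F.append(R.T@o["contact_force"]);M.append(R.T@o["ft_torque"]);im=ctrl.camera("side")
    F=np.mean(F,0);M=np.mean(M,0);print("avg F tool",F.round(2),"M tool",M.round(3),"T(F)",-F[1]*.088)
    return im
E
python3 -c "
from h import *
lv();av()"
```

```text
t 23.52 p tool(mm) [ 86.6 -36.3] z 0.0372 yaw 10.94 F tool [-1.57 -8.85 -1.53] M world [1.19 0.68 0.  ] torque about stud 0.823
avg F tool [-1.84 -8.72 -1.83] M tool [ 1.301 -0.414 -0.041] T(F) 0.767235507804959
```

{"api": "apply_moves", "payload": {
  "rows": [
    {"slide":[0.05,0.2,0],"rotation":[0,0,0.01]},
    {"slide":[0.08,0.4,0],"rotation":[0,0,0.02]},
    {"slide":[0.08,0.45,0],"rotation":[0,0,0.02]},
    {"slide":[0.08,0.45,0],"rotation":[0,0,0.02]}
  ]
}}

```text
t: 24.22
position: [0.6217, 0.0263, 0.0372]
ee_rot: [-0.003, 0.996, 0.085, -0.001]
contact_force: [-2.6, 11.3, 2.3]
gripper_width: 0.0004
```

```bash
python3 - <<'E'
from h import *
lv();im=av()
cv2.imwrite("pics/tight.png",cv2.resize(im[150:300,250:410],None,fx=4,fy=4,interpolation=cv2.INTER_CUBIC))
E
```

```text
t 24.23 p tool(mm) [ 86.6 -36. ] z 0.0372 yaw 9.79 F tool [ -0.68 -11.55  -2.28] M world [1.65 0.59 0.13] torque about stud 1.024
avg F tool [ -0.65 -11.99  -1.87] M tool [ 1.699 -0.29  -0.107] T(F) 1.054914821467133
```

View pics/tight.png

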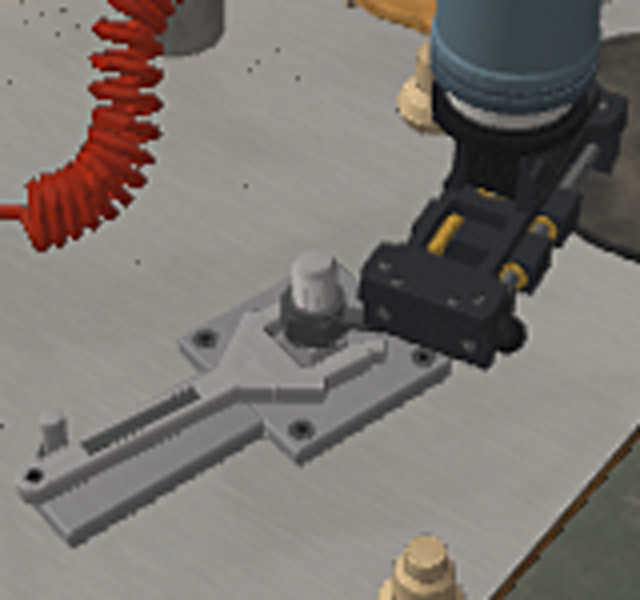

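The lever is firmly tight at about 1.05 N m, held for more than 0.2 s. The spanner is seated with its handle on the pin at (52,440). Now I'll back the fingers off the lever and up.

{"api": "apply_moves", "payload": {
  "rows": [
    {"slide":[0,-0.3,0],"rotation":[0,0,0]},
    {"slide":[0,-1,0],"rotation":[0,0,0]},
    {"slide":[0,-2,0],"rotation":[0,0,0]},
    {"slide":[0,-2.5,-2],"rotation":[0,0,0]},
    {"slide":[0,-2.5,-6],"rotation":[0,0,0]},
    {"slide":[0,-2.5,-11],"rotation":[0,0,0]},
    {"slide":[0,-2.5,-14],"rotation":[0,0,0]},
    {"slide":[0,-2.5,-14],"rotation":[0,0,0]},
    {"slide":[0,-2.5,-14],"rotation":[0,0,0]}
  ]
}}

```text
t: 25.55
position: [0.6173, 0.0503, 0.177]
ee_rot: [-0.003, 0.996, 0.085, -0.001]
contact_force: [-0.1, -0.6, -0.4]
gripper_width: 0.0
```

```bash
python3 - <<'E'
from h import *
lv()
cv2.imwrite("pics/end.png",cv2.resize(ctrl.camera("side")[150:300,200:400],None,fx=4,fy=4,interpolation=cv2.INTER_CUBIC))
E
```

```text
t 25.55 p tool(mm) [ 86.2 -61.2] z 0.177 yaw 9.79 F tool [-0.22  0.53  0.43] M world [-0.    0.16  0.02] torque about stud -0.032
```

View pics/end.png

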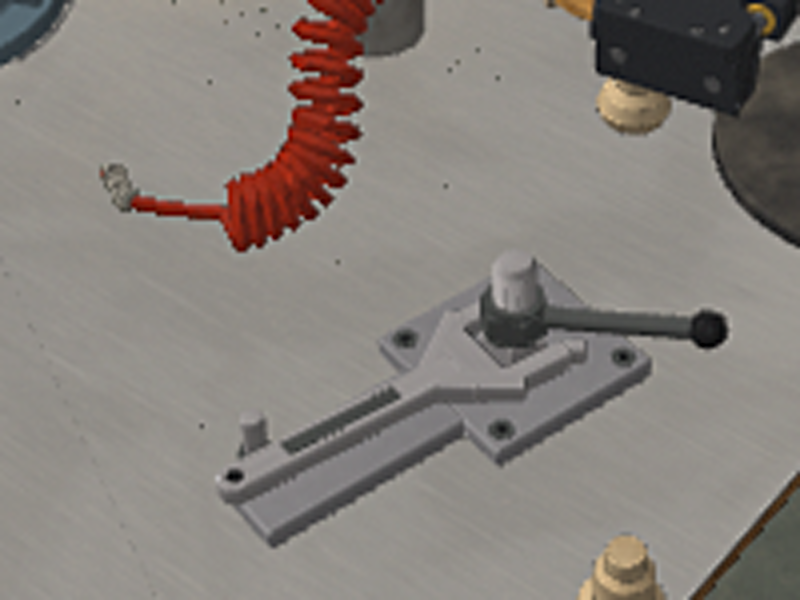

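The spanner is still on the nut with its handle at the pin (253,440). The lever's ball now stands at (708,328), the gripper is clear, and the cores are in place. Handing in.

```bash
python3 -c "
from plant import ctrl
print(ctrl.hand_in(), ctrl.observe()['contact_force'])"
```

```text
the job is handed in; nothing more can be done
the job is handed in; nothing more can be done
```

The job is handed in at about 25.6 s of the 61 s. The spanner is on the lower nut and the upper nut is tight at about 1.05 N m.

- **Spanner:** I slid it onto the lower nut until I felt about 4 N at the bottom of the mouth. I then backed off 0.8 mm and let go, with the handle on the open side of the pin.
- **Lever:** I pushed it clockwise about 1 rad. It began to stiffen near the end of that, and I brought it to about 1.05 N m (12 N at 88 mm) and held it there for over 0.2 s. The handle was against the pin.
- **Last checks:** The final picture shows the spanner seated with its handle at the pin, the lever where I left it, and the gripper well clear. Both cores stand where they were; the wing bolt is outside that picture, and the arm never went near it. The force on the tool was near zero.
- **Not measured directly:** The pin force is worked out at about 6 N from the lever torque. I did not measure how far the lower nut turned; it looked small.
- **Disagreements:** The two cameras placed the stud 4–8 mm apart across the arm, so I relied on the felt contact. Single force readings varied by about 1 N, so the final torque is an average of several.

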